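# Snap the vent clip home on a culture box

### The arm

A 7-joint arm with a two-finger parallel gripper is mounted at the origin on the work surface. World frame = base frame: x ahead of the robot, y to its left, z up, the work surface at z = 0. Lengths are in m, angles in rad, forces in N, time in s.
With the tool pointing down it reaches from about 0.4 to 0.875 m from the base axis. Payload 4.4 kg.
Tool frame: the origin (TCP) lies between the finger pads; the fingertips stand 8 mm ahead of it and the grasp point (between the pads) lies 11 mm behind it; x points along the fingers, y is the direction in which the jaws open and shut, and the axes are right-handed (so a half turn about x gives the same grasp; the last joint's range is limited). The gripper opens to 85 mm and grips with 20 to 120 N. Pads are 22 mm wide; open, the fingers measure 114 mm over their backs; the gripper's body (76 mm by 85 mm) begins 54 mm behind the grasp point. The pads swing forward as they close: fully open they stand 13 mm farther back than shut.
Start: joints at [1.101, 0.628, 0.038, 1.517, -0.027, 0.996, -0.02], TCP at [0.255, -0.598, 0.218] pointing down, gripper open.
Joint ranges: [-3.06, 3.06], [-0.37, 2.12], [-1.25, 1.32], [0.18, 2.47], [-1.1, 4.24], [0.23, 1.98], [-2.94, 2.94]. Speed limits (rad/s): [2.57, 2.57, 3.14, 3.14, 3.14, 3.14, 3.14].

### API

Orientations are given as a unit quaternion [w, x, y, z].
In Python, from workcell import bot gives the robot as it stands. The module is installed in compiled form; this text tells all that it offers.
- The arm moves only by the tool drive_tool, never from a script. Its argument "steps" is a list that holds one entry, the list of rows, each a list of 5 numbers: the finger opening in cm, from 0 to 8.54, then the shift along the tool's x, y, z in cm, then the turn about the tool's x in rad. A call has 1 to 10 rows; each row is the pose to reach, as a shift and turn from the pose measured when the call began, along the tool's axes at that moment; what a row does not reach only later rows make up. A row lasts 1/10 s, in which the tool goes at most 50 mm and 8.59 degrees, less where a joint would pass 70% of its speed; a pose out of reach is approached as far as the arm can. A call with a gripper value outside its range is refused whole. The fingers move at their own pace and stop on an object; "squeeze" is the grip in N (left out, the last holds). Time passes only in rows, so rows that repeat a pose let the fingers close. It gives the time, the measured TCP pose, the force and the opening at its end, in the units of the state.
- bot.observe(): the state, without advancing time (a new reading comes with each control period).
- bot.snapshot(name): name is "side" or "top" or "wrist"; returns the picture (420x560x3 uint8, red, green, blue); there is no depth.
- bot.get_calibration(name): a dict with "fx", "fy", "cx", "cy" (pixels), "rvec" (rotation vector, rad) and "tvec" (3), from world to camera coordinates, as OpenCV has them. Camera axes: x right, y down, z forward; pixel columns grow to the right and rows downward; lengths in m; the calibration is good to about 2 mm. A picture is of the moment at which its call begins: read the wrist's pose just before it. get_calibration takes no time and is no camera call; for the wrist camera it gives the pose at the moment of the call.
- bot.finish_job(): hands the job in, once; it reports no verdict.
The state is a dict: "t": time; "qpos": joint angles; "qvel": joint speeds; "effort": joint torques, N m; "tcp_pos": TCP position; "eef_rot": TCP orientation; "force": force on the tool from outside, world axes, zero at the start; "torque": the same for the moment, N m; "width": finger opening in m.
Only numpy, scipy, OpenCV 4.12 (cv2) and the standard library are available. Lean on these libraries where they do the work, as an engineer would, in place of code of your own. Each camera call takes 0.05 s, during which the arm holds its last target.

### The job

On one of the three plant culture boxes the orange vent clip still lies loose in its collar. Take the blue-handled pusher out of its stand and with its foot press the clip straight down until it snaps fully home, flush with the collar; keep it pressed there with about 15 N for one second so that the gasket seals, never more than 25 N, then put the pusher back in its stand. Touch the clip only with the pusher and leave everything else where it stands.

Things in the scene. Friction and masses are not known exactly. Their poses are not given: they have to be found in the camera images.
- pusher: Hand pusher, about 0.24 kg (varies by a third), upright in its stand. Blue square grip 28 x 28 mm, 6 to 52 mm above the origin, flats along its x and y axes; under it a steel collar disc 48 mm wide, 6 mm thick. Origin: centre of the collar's underside, which rests on the stand's top; z up. Below the origin a sleeve 18 mm wide reaches down 38 mm, then a rod with a foot.
- pusher_sleeve (a point): Lower end of the pusher's sleeve, on its axis 38 mm below the origin. From here sticks out the rod with a flat round white foot 24 mm wide. The rod is screwed in or out: the foot's underside lies 12 to 32 mm below this point (50 to 70 mm below the pusher's origin), is not measured, differs every time, and does not give under load.
- nest (a point): Centre of the mouth of the round hole (34 mm wide) in the top plate of the pusher's stand, an open-fronted aluminium stand 80 x 80 mm and 85 mm high on a black pad, fixed to the table; this point is level with the plate's top, where the pusher's collar rests. z points up.
- clip: Loose round orange vent clip, 40 mm wide at its lip and 13.5 mm high, flat round top 33 mm wide, 20 g. Origin: centre of its underside; z up. It starts resting on four sprung black catches in the collar, its top 8 mm above the collar's rim.
- clip_top (a point): Centre of the clip's flat top face, 13.5 mm above the clip's origin. Level with port (within a millimetre) when the clip is snapped home.
- port (a point): Centre of the mouth of the white round collar on the lid of the box to be finished, level with the rim, 98.5 mm above the table; collar 62 mm wide outside, 43 mm inside, 20.5 mm high. Catches in it give way at some 6 to 11 N on the clip: after 2 to 3 mm the force drops, the clip snaps under them, 8 mm below its starting height, and stays.
- box: The box to be finished: clear with green plants, 90 x 90 mm, white lid 94 x 94 mm with its top at 78 mm; fixed. Origin: centre of its underside. Under the clip lies a rubber gasket that pushes the snapped clip up with some 5 to 6 N, and 5 N more per millimetre farther down, to a hard bottom some 6 mm below the snapped height.
- box_done1: Finished culture box, the same size but with a green clip already flush in its collar; fixed. Origin: centre of its underside.
- box_done2: Another finished culture box with a green clip; fixed. Origin: centre of its underside.
- tube_rack1: White rack of capped test tubes, 138 x 86 mm, 147 mm high, fixed. Origin: centre of its underside.
- tube_rack2: Green rack of capped test tubes, 138 x 86 mm, 147 mm high, fixed. Origin: centre of its underside.
- jar1: Loose culture jar with a yellow cap, 60 mm wide, 84 mm high. Origin: centre of its underside.
- jar2: Loose culture jar with a white cap, 60 mm wide, 84 mm high. Origin: centre of its underside.
- dish: Loose flat round culture dish, 90 mm wide, 14 mm high. Origin: centre of its underside.
- forceps: Loose steel forceps lying flat, 140 mm long along x, 20 mm wide, 8 mm high. Origin: under the middle.
- spray: Loose white bottle with a blue cap, 64 mm wide, 170 mm high. Origin: centre of its underside.
There are look-alikes about, which are no part of the job. Leave any pink look-alike of the pusher alone.

How it is judged:
On the way, in this order (a step that is already met when the one before it is completed fails the run):
1. the pusher is lifted out of its stand (z of pusher in the frame of nest above 0.06 m), for 0.1 s.
2. the clip is home and held down by the pusher with 10 to 20 N for at least 0.6 s (z of clip_top in the frame of port below 0.0015 m and horizontal distance between clip_top and port below 0.003 m and angle between clip's own z axis and vertical below 0.06 rad and contact force between pusher and clip between 10 and 20 N), for 0.6 s.
At the end, for the whole second after the job is handed in: The clip is snapped home: its top no more than 1.5 mm above and 2.5 mm below the collar's rim, centred within 3 mm and level within 0.06 rad. The pusher stands in its stand at rest, within 10 mm of the hole's centre, upright within 0.08 rad, its collar on the plate within 3 mm (z of clip_top in the frame of port between -0.0025 and 0.0015 m and horizontal distance between clip_top and port below 0.003 m and angle between clip's own z axis and vertical below 0.06 rad and horizontal distance between pusher and nest below 0.01 m and z of pusher in the frame of nest between -0.003 and 0.003 m and angle between pusher's own z axis and vertical below 0.08 rad and linear speed of pusher below 0.02 m/s); the robot touches nothing.
It fails at once if the pusher presses the clip with more than 25 N (contact force between pusher and clip above 25 N).
It fails at once if the robot itself touches the clip (contact force between any of the fingers, the arm and clip above 0.5 N).
It fails at once if a bystander is moved by more than 20 mm (distance of any of jar1, jar2, dish, forceps, spray from where it was at the start of the episode above 0.02 m).
It also fails if it takes over 64 s, if anything falls off the work surface, if the arm or the gripper's body presses on something with over 40 N, if the wrist force passes 120 N, or if a joint passes its speed limit or range.

## Working session

There is one attempt and no reset: what is moved stays moved. The work goes in short steps, Python scripts to look and compute and a tool call to move; the robot and the scene stay as the last step left them, time stands still between calls to the robot, and variables do not carry over. Pictures are saved under pics/ and viewed, and the job is handed in when it is done.

Besides the shell and the picture viewer there is one more tool, called after "Call:" as name([rows], argument=value, ...), one row to a line, values as JSON. drive_tool: Moves the arm, as the interface text tells. Its arguments: {"type":"object","properties":{"steps":{"type":"array"},"squeeze":{"type":"number"}},"required":["steps"]}

```bash
mkdir -p pics; python3 - <<'E'
from workcell import bot
import cv2
s=bot.observe(); print(s)
for n in ("side","top","wrist"):
    c=bot.get_calibration(n); print(n,c)
    cv2.imwrite(f"pics/{n}0.png",bot.snapshot(n)[:,:,::-1])
E
```

```text
{'t': 0.0, 'qpos': array([ 1.10119096,  0.62934728,  0.03843847,  1.5183701 , -0.02697876,
        0.99629928, -0.02001535]), 'qvel': array([-3.99268757e-04, -1.31254875e-03,  4.86021137e-05, -1.23019468e-03,
        1.21079176e-03, -7.60637941e-04, -1.01666432e-04]), 'effort': array([-1.03031882e-03, -5.63404012e+01,  1.22706000e+00, -1.93455344e+01,
        1.13155588e-02,  1.05187358e-02,  1.27093915e-05]), 'tcp_pos': array([ 0.25516412, -0.59711264,  0.21698764]), 'eef_rot': array([-0.14114121, -0.69259359, -0.14245548,  0.69289228]), 'force': array([-0.38340367, -1.28958428, -0.35313179]), 'torque': array([ 0.03336216, -0.02353019, -0.00771336]), 'width': 0.08589701850251756}
side {'fx': 490.67191499944795, 'fy': 490.67191499944795, 'cx': 279.40481751477665, 'cy': 213.10627263625784, 'rvec': array([ 2.38950395, -0.45713247,  0.15206834]), 'tvec': array([-0.53250998,  0.22708469,  1.46142472])}
top {'fx': 460.0417494847718, 'fy': 460.0417494847718, 'cx': 286.3085401949393, 'cy': 210.32700330959827, 'rvec': array([ 2.1817659 , -2.02605166,  0.20887937]), 'tvec': array([-0.03140648,  0.57843099,  1.07183347])}
wrist {'fx': 319.1068000165658, 'fy': 319.1068000165658, 'cx': 284.5890129790567, 'cy': 210.20117557001717, 'rvec': array([-2.4104581 ,  1.58935296,  0.23649079]), 'tvec': array([-0.65062563, -0.03909797,  0.37873096])}
```

View pics/side0.png

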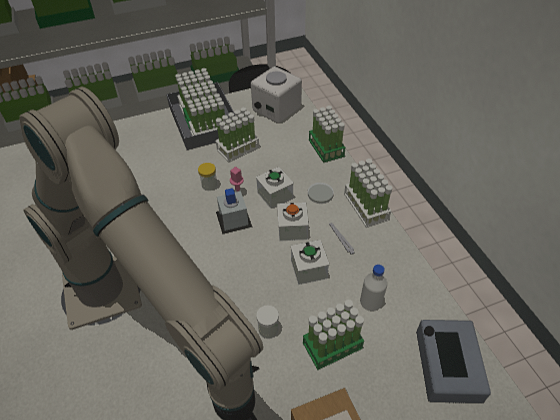

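View pics/top0.png

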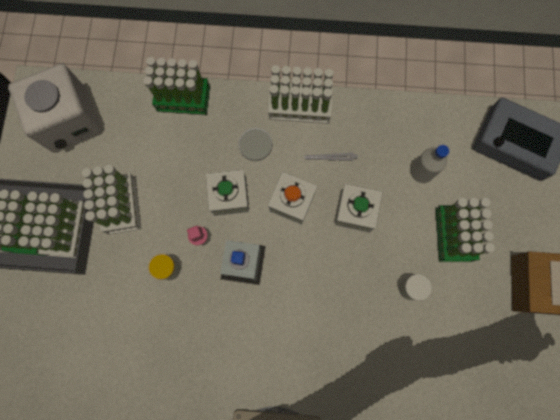

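View pics/wrist0.png

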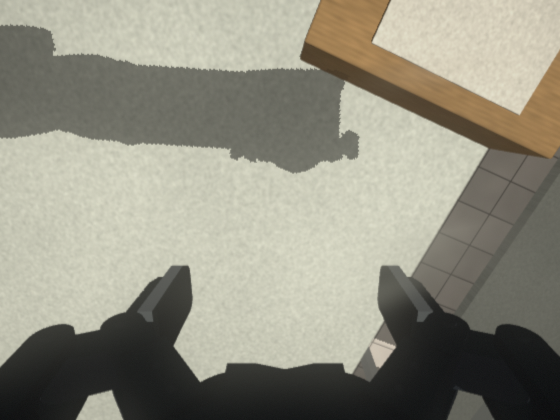

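The side view shows the stand with the blue grip at about (230,195), the pink look-alike behind it at (236,178) and the orange clip at (292,211). In the top view, blue is at (238,258), orange at (292,194) and the pink one at (197,235). Next I'll measure positions with masks and rays.

```bash
cat > h.py <<'E'
import numpy as np, cv2
from scipy.spatial.transform import Rotation as R
from workcell import bot
def KRt(c):
    K=np.array([[c['fx'],0,c['cx']],[0,c['fy'],c['cy']],[0,0,1]]); return K,R.from_rotvec(c['rvec']).as_matrix(),np.array(c['tvec'])
def ray(c,uv):
    K,Rm,t=KRt(c); d=Rm.T@np.linalg.inv(K)@np.array([uv[0],uv[1],1.]); return -Rm.T@t,d/np.linalg.norm(d)
def onz(c,uv,z):
    o,d=ray(c,uv); return o+d*(z-o[2])/d[2]
def proj(c,p):
    K,Rm,t=KRt(c); q=K@(Rm@np.array(p)+t); return q[:2]/q[2]
def tri(c1,a,c2,b):
    o1,d1=ray(c1,a);o2,d2=ray(c2,b)
    s=np.linalg.lstsq(np.c_[d1,-d2],o2-o1,rcond=None)[0]
    p,q=o1+s[0]*d1,o2+s[1]*d2; return (p+q)/2,np.linalg.norm(p-q)
def mask(img,h0,h1,s=120,v=60):
    return cv2.inRange(cv2.cvtColor(img,cv2.COLOR_RGB2HSV),(h0,s,v),(h1,255,255))
def blobs(m,amin=15):
    n,l,st,ce=cv2.connectedComponentsWithStats(m)
    return [(ce[i].round(1),int(st[i,4]),st[i,:4].tolist()) for i in range(1,n) if st[i,4]>=amin]
def tool():
    s=bot.observe(); w,x,y,z=s['eef_rot']; return s,s['tcp_pos'],R.from_quat([x,y,z,w]).as_matrix()
E
python3 - <<'E'
from h import *
im={n:cv2.imread(f"pics/{n}0.png")[:,:,::-1].copy() for n in("side","top")}
C={n:bot.get_calibration(n) for n in im}
for n in im:
    print(n,"blue",blobs(mask(im[n],105,130,120,40)),"orange",blobs(mask(im[n],3,14,150,80)))
s,p,Rm=tool(); print(p,Rm.round(3))
for n,u,v,z in (("top",238,258,.137),("top",292,194,.1065),("side",230,193,.137),("side",292,211,.1065)):
    print(n,onz(C[n],(u,v),z))
# zooms
for n,(x,y,w,h) in {"top":(180,160,140,130),"side":(200,150,130,100)}.items():
    cv2.imwrite(f"pics/z_{n}.png",cv2.resize(im[n][y:y+h,x:x+w,::-1],None,fx=4.6,fy=4.6,interpolation=cv2.INTER_CUBIC))
E
```

```text
side blue [(array([229.9, 195.7]), 119, [225, 189, 11, 15]), (array([378. , 269.7]), 98, [373, 265, 11, 11])] orange [(array([292. , 208.9]), 91, [286, 204, 13, 11])]
top blue [(array([441.9, 151. ]), 110, [436, 146, 13, 11]), (array([237.3, 257.3]), 124, [232, 252, 12, 12])] orange [(array([292.3, 192.9]), 190, [285, 186, 16, 15])]
[ 0.25522001 -0.59726598  0.2171964 ] [[-0.001  0.393 -0.92 ]
 [ 0.001 -0.92  -0.393]
 [-1.    -0.001  0.   ]]
top [0.44593461 0.10990311 0.137     ]
top [ 6.10091862e-01 -3.88681914e-05  1.06500000e-01]
side [0.44946591 0.10329267 0.137     ]
side [ 0.6100039  -0.01311034  0.1065    ]
```

```bash
sleep 0
```

```text
(no output)
```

View pics/z_top.png

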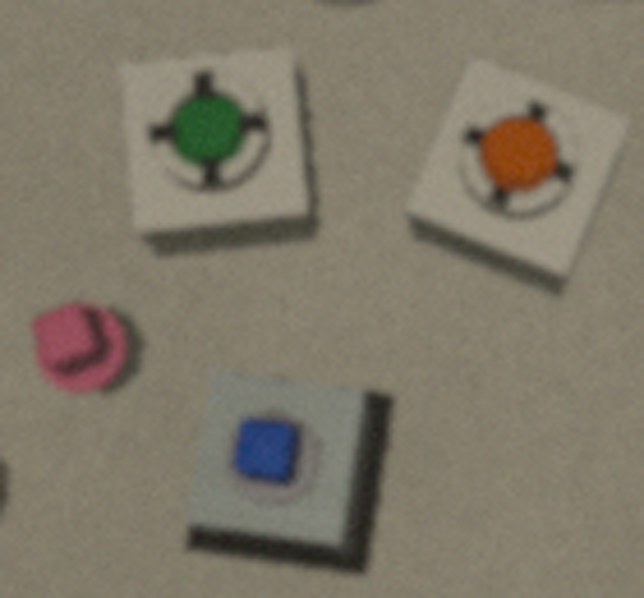

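View pics/z_side.png

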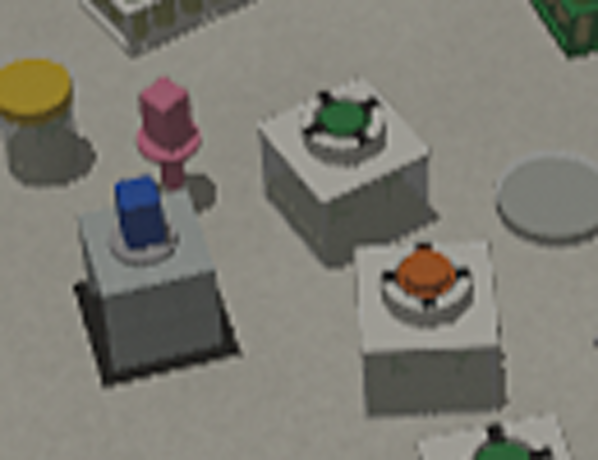

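```bash
python3 - <<'E'
from h import *
C=bot.get_calibration("top")
f=lambda x,y:(180+(x+.5)/4.6-.5,160+(y+.5)/4.6-.5)
def quad(pts,z):
    P=np.array([onz(C,f(*p),z)[:2] for p in pts]); print("centre",P.mean(0).round(4),"sides",[ (np.linalg.norm(P[(i+1)%4]-P[i]).round(4),np.degrees(np.arctan2(*(P[(i+1)%4]-P[i])[::-1])).round(1)) for i in range(4)])
quad([(215,370),(365,392),(345,545),(190,530)],.085)
quad([(475,60),(628,122),(562,280),(410,215)],.078)
print("grip",onz(C,f(267,445),.137),"pink",onz(C,f(70,335),.12),"clip",onz(C,f(519,152),.1065))
c=bot.get_calibration("wrist"); K,Rc,t=KRt(c); s,p,Rm=tool()
print("cam in tool",(Rm.T@(-Rc.T@t-p)).round(4)); print((Rm.T@Rc.T).round(3)); print(s['qpos'])
E
```

```text
centre [0.4484 0.1105] sides [(np.float64(0.0785), np.float64(-94.1)), (np.float64(0.0787), np.float64(177.6)), (np.float64(0.0794), np.float64(88.8)), (np.float64(0.0828), np.float64(-3.0))]
centre [ 0.6117 -0.0011] sides [(np.float64(0.0886), np.float64(-108.7)), (np.float64(0.0928), np.float64(161.6)), (np.float64(0.0873), np.float64(70.6)), (np.float64(0.0918), np.float64(-17.6))]
grip [0.44957339 0.11103997 0.137     ] pink [0.49904869 0.21705865 0.12      ] clip [ 0.61346478 -0.00083368  0.1065    ]
cam in tool [-0.1561  0.0012 -0.073 ]
[[-0.001 -0.29   0.957]
 [ 1.     0.001  0.001]
 [-0.001  0.957  0.29 ]]
[ 1.10119926  0.62915167  0.03846836  1.51811536 -0.02699845  0.99631579
 -0.01999495]
```

Call:
drive_tool([
  [[8.5, -11, -20, -30, -1.1], [8.5, -11, -20, -30, -1.1], [8.5, -11, -20, -30, -1.1], [8.5, -11, -20, -30, -1.1], [8.5, -11, -20, -30, -1.1], [8.5, -11, -20, -30, -1.1], [8.5, -11, -20, -30, -1.1], [8.5, -11, -20, -30, -1.1], [8.5, -11, -20, -30, -1.1], [8.5, -11, -20, -30, -1.1]],
])

```text
t: 1.15
tcp_pos: [0.4524, -0.2956, 0.3273]
eef_rot: [-0.483, -0.516, -0.484, 0.516]
force: [-0.6, 0.1, -0.9]
width: 0.0852
```

```bash
python3 - <<'E'
from h import *
s,p,Rm=tool(); print(s['t'],p,s['qpos'],s['force']); print(Rm.round(3)); print((Rm.T@(np.array([.45,.11,.33])-p)).round(3),np.degrees(np.arctan2(Rm[1,1],Rm[0,1])))
E
```

```text
1.15 [ 0.45239183 -0.29559582  0.32734861] [ 0.73831385  0.37283736 -0.30205669  1.66122782  0.11999304  1.1272509
  0.3374732 ] [-0.59102922  0.05638441 -0.88366703]
[[-0.001  0.998 -0.067]
 [ 0.001 -0.067 -0.998]
 [-1.    -0.001 -0.001]]
[-0.002 -0.029 -0.405] -3.813434322896193
```

Call:
drive_tool([
  [[8.5, 0, -3, -40.5, 0], [8.5, 0, -3, -40.5, 0], [8.5, 0, -3, -40.5, 0], [8.5, 0, -3, -40.5, 0], [8.5, 0, -3, -40.5, 0], [8.5, 0, -3, -40.5, 0], [8.5, 0, -3, -40.5, 0], [8.5, 0, -3, -40.5, 0], [8.5, 0, -3, -40.5, 0], [8.5, 0, -3, -40.5, 0]],
])

```text
t: 2.15
tcp_pos: [0.4493, 0.1103, 0.3271]
eef_rot: [-0.483, -0.516, -0.484, 0.517]
force: [0.5, -0.9, 0.4]
width: 0.0851
```

```bash
python3 - <<'E'
from h import *
s,p,Rm=tool(); print(s['t'],p,s['qpos'],s['force']); print(Rm.round(3)); 
import pickle
c=bot.get_calibration("wrist"); im=bot.snapshot("wrist"); pickle.dump((c,im),open("w1.pkl","wb"))
cv2.imwrite("pics/w1.png",im[:,:,::-1])
b=blobs(mask(im,105,130,120,40)); print(b); print(blobs(mask(im,3,14,150,80)))
E
```

```text
2.15 [0.44931041 0.11027854 0.3271497 ] [ 0.08909046  0.26336789 -0.49822206  1.84358724  0.14101228  1.07165787
 -0.52836035] [ 0.48165495 -0.87829854  0.43914888]
[[-0.002  0.998 -0.066]
 [ 0.    -0.066 -0.998]
 [-1.    -0.002 -0.   ]]
[(array([286.2, 177.4]), 384, [275, 166, 22, 23])]
[]
```

View pics/w1.png

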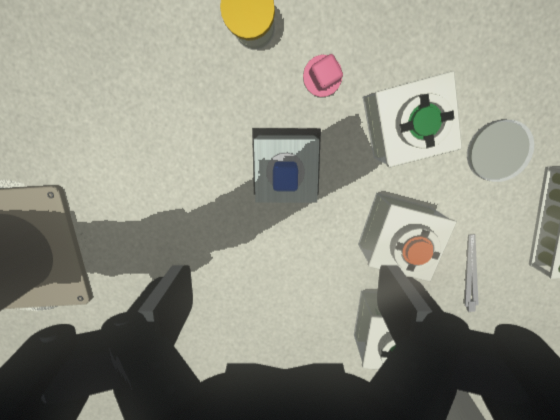

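```bash
python3 - <<'E'
from h import *
import pickle
c,im=pickle.load(open("w1.pkl","rb"))
cv2.imwrite("pics/z_w1.png",cv2.resize(im[115:225,240:340,::-1],None,fx=5.4,fy=5.4,interpolation=cv2.INTER_CUBIC))
cv2.imwrite("pics/z_w1c.png",cv2.resize(im[180:300,350:480,::-1],None,fx=5,fy=5,interpolation=cv2.INTER_CUBIC))
for q in ([.4495,.111,.137],[.4495,.111,.085],[.613,-.001,.1065]): print(proj(c,q))
E
```

```text
[285.16778288 181.1790309 ]
[285.17300621 172.78003759]
[417.62195859 253.77297825]
```

View pics/z_w1.png

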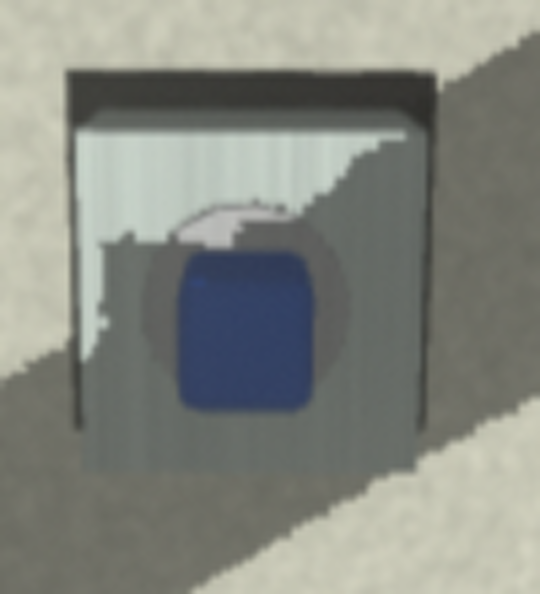

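View pics/z_w1c.png

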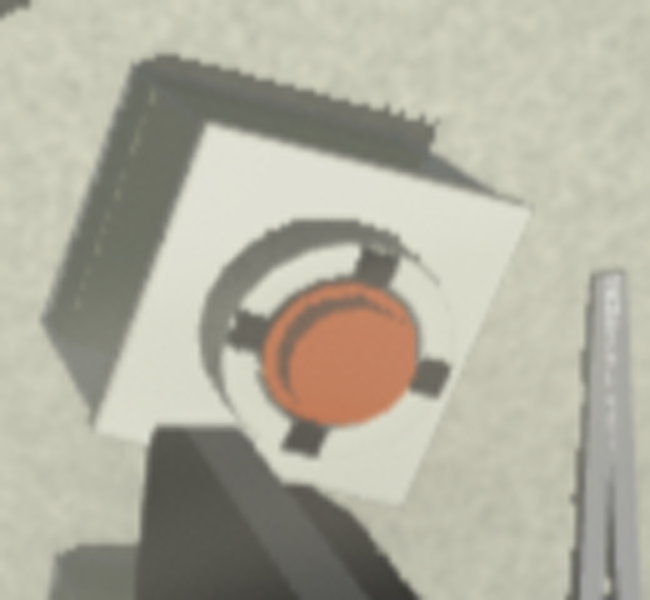

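```bash
python3 - <<'E'
from h import *
import pickle
c,im=pickle.load(open("w1.pkl","rb")); ct=bot.get_calibration("top"); cs=bot.get_calibration("side")
g=(240+247/5.4-.4,115+346/5.4-.4); k=(350+353/5-.4,180+363/5-.4)
print("grip z.137",onz(c,g,.137)," nest",onz(c,(285.9,170.5),.085)," clip",onz(c,k,.1065))
gt=(237.5,256.5); kt=(292.3,192.6)
print(tri(c,g,ct,gt),tri(c,k,ct,kt))
# collar ring in wrist: outer circle approx -> fit by hand corners of lid
L=[(350+x/5,180+y/5) for x,y in((208,124),(528,210),(402,505),(95,430))]
P=np.array([onz(c,q,.078)[:2] for q in L]);print("lid",P.mean(0),[np.linalg.norm(P[(i+1)%4]-P[i]).round(4) for i in range(4)])
s,p,Rm=tool();print(p)
E
```

```text
grip z.137 [0.44986991 0.11378663 0.137     ]  nest [0.45059724 0.11382697 0.085     ]  clip [0.61617742 0.00100344 0.1065    ]
(array([0.44987382, 0.11226802, 0.12952607]), np.float64(0.00020467404900411317)) (array([ 6.15346530e-01, -1.43196464e-05,  1.05028578e-01]), np.float64(0.0028809201125926643))
lid [ 6.15916053e-01 -2.62490002e-04] [np.float64(0.0913), np.float64(0.0914), np.float64(0.0921), np.float64(0.0921)]
[0.44947894 0.10850271 0.32705738]
```

Call:
drive_tool([
  [[8.5, 4.5, 0, -0.3, 0], [8.5, 9, 0, -0.3, 0], [8.5, 12.5, 0, -0.3, 0], [8.5, 12.5, 0, -0.3, 0], [8.5, 12.5, 0, -0.3, 0]],
])

```text
t: 2.7
tcp_pos: [0.4498, 0.1095, 0.2023]
eef_rot: [-0.481, -0.516, -0.482, 0.519]
force: [0.1, 0.5, 1.5]
width: 0.0848
```

```bash
python3 - <<'E'
from h import *
import pickle
s,p,Rm=tool(); print(s['t'],p,s['force']); print(Rm.round(3)); 
c=bot.get_calibration("wrist"); im=bot.snapshot("wrist"); pickle.dump((c,im),open("w2.pkl","wb"))
cv2.imwrite("pics/w2.png",im[:,:,::-1])
print(blobs(mask(im,105,130,120,40)))
print([np.mean([bot.observe()['tcp_pos'] for _ in range(5)],0)])
E
```

```text
2.7 [0.44984711 0.10949954 0.20230598] [0.11070324 0.52948579 1.49109895]
[[-0.003  0.997 -0.072]
 [-0.002 -0.072 -0.997]
 [-1.    -0.003  0.002]]
[(array([285.1, 208.1]), 1260, [267, 183, 36, 44])]
[array([0.45069423, 0.11026199, 0.20328045])]
```

View pics/w2.png

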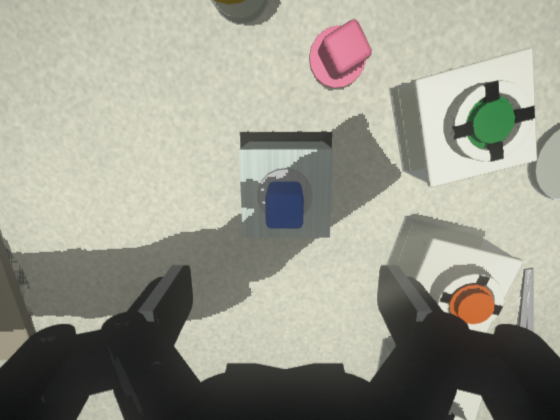

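```bash
python3 - <<'E'
from h import *
import pickle
c,im=pickle.load(open("w2.pkl","rb"))
z=cv2.resize(im[170:245,235:335,::-1],None,fx=6,fy=6,interpolation=cv2.INTER_CUBIC); cv2.imwrite("pics/z_w2.png",z)
K,Rc,t=KRt(c);
print(onz(c,(284.8,211),.137),onz(c,(473.5,305),.1065))
# nest: plate corners at z=.085
P=[onz(c,q,.085) for q in ((241,149),(331,149),(329,237),(243,237))];print(np.mean(P,0),[np.linalg.norm(P[(i+1)%4]-P[i]).round(4) for i in range(4)])
E
```

```text
[0.45002743 0.11391808 0.137     ] [0.61349604 0.00369036 0.1065    ]
[0.45088414 0.11275836 0.085     ] [np.float64(0.0761), np.float64(0.0799), np.float64(0.079), np.float64(0.0799)]
```

View pics/z_w2.png

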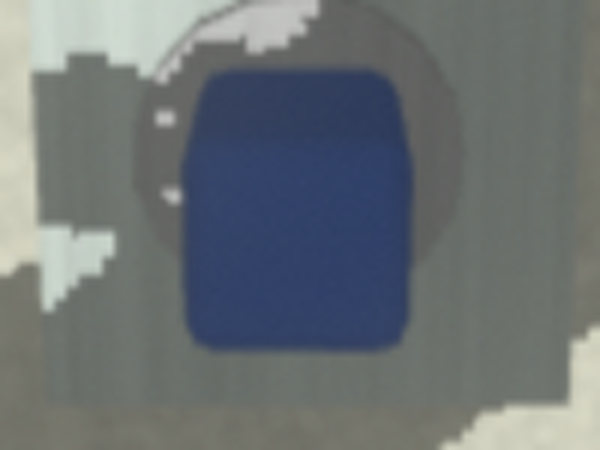

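Call:
drive_tool([
  [[8.5, 4, 0, -0.35, 0], [8.5, 8, 0, -0.35, 0], [8.5, 9.7, 0, -0.35, 0], [8.5, 9.7, 0, -0.35, 0], [8.5, 9.7, 0, -0.35, 0]],
])

```text
t: 3.25
tcp_pos: [0.4526, 0.1139, 0.1079]
eef_rot: [0.482, 0.518, 0.481, -0.517]
force: [-0.5, -0.3, 1.0]
width: 0.085
```

```bash
python3 - <<'E'
from h import *
s,p,Rm=tool(); print(s['t'],p,s['force']); 
im=bot.snapshot("wrist"); cv2.imwrite("pics/w3.png",im[:,:,::-1])
print(np.mean([bot.observe()['tcp_pos'] for _ in range(5)],0))
E
```

```text
3.25 [0.45262298 0.11386224 0.10792284] [-0.52599469 -0.34022288  1.01449701]
[0.45281207 0.11400717 0.10819104]
```

View pics/w3.png

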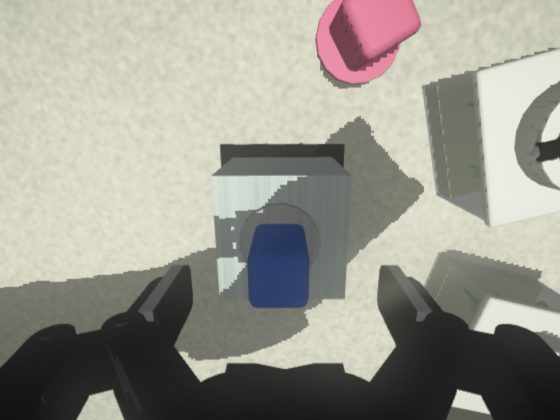

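Call:
drive_tool([
  [[8.5, 0.2, -0.25, 0, 0], [8.5, 0.2, -0.25, 0, 0], [2, 0.2, -0.25, 0, 0], [2, 0.2, -0.25, 0, 0], [2, 0.2, -0.25, 0, 0], [2, 0.2, -0.25, 0, 0], [2, 0.2, -0.25, 0, 0], [2, 0.2, -0.25, 0, 0], [2, 0.2, -0.25, 0, 0]],
], squeeze=80)

```text
t: 4.2
tcp_pos: [0.4502, 0.1142, 0.1065]
eef_rot: [0.483, 0.518, 0.481, -0.517]
force: [-1.9, -1.0, 4.6]
width: 0.0264
```

```bash
python3 - <<'E'
from h import *
s,p,Rm=tool(); print(s['t'],p,s['force'],s['width']); 
im=bot.snapshot("wrist"); cv2.imwrite("pics/w4.png",im[:,:,::-1])
print(np.mean([bot.observe()['tcp_pos'] for _ in range(5)],0))
E
```

```text
4.2 [0.450203   0.11419277 0.10646651] [-1.86274544 -1.042728    4.58177063] 0.026358735651850002
[0.45020014 0.11421931 0.1064725 ]
```

View pics/w4.png

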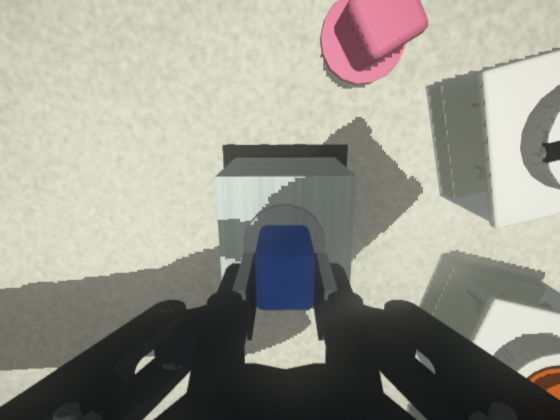

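Call:
drive_tool([
  [[2, -1, 0, 0, 0], [2, -3, 0, 0, 0], [2, -6, 0, 0, 0], [2, -9, 0, 0, 0], [2, -12, 0, 0, 0], [2, -15, 0, 0, 0], [2, -17, 0, 0, 0], [2, -17, 0, 0, 0], [2, -17, 0, 0, 0], [2, -17, 0, 0, 0]],
])

```text
t: 5.25
tcp_pos: [0.4486, 0.1138, 0.2753]
eef_rot: [-0.482, -0.518, -0.481, 0.518]
force: [0.3, 0.4, -1.9]
width: 0.0262
```

```bash
python3 - <<'E'
from h import *
import pickle
s,p,Rm=tool(); print(s['t'],p,s['force'],s['width']); print(Rm.round(3))
for n in ("wrist","side","top"):
    c=bot.get_calibration(n);im=bot.snapshot(n); cv2.imwrite(f"pics/{n}5.png",im[:,:,::-1]); pickle.dump((c,im),open(f"{n}5.pkl","wb"))
    print(n,blobs(mask(im,105,130,120,40)),blobs(mask(im,3,14,150,80)))
im=cv2.imread("pics/side5.png");cv2.imwrite("pics/z_side5.png",cv2.resize(im[110:260,190:330],None,fx=4,fy=4,interpolation=cv2.INTER_CUBIC))
s,p,Rm=tool();print(p,s['force'])
E
```

```text
5.25 [0.44859396 0.1137867  0.27528209] [ 0.26451571  0.44631032 -1.94168824] 0.02620994533846732
[[ 0.001  0.997 -0.072]
 [-0.001 -0.072 -0.997]
 [-1.     0.001  0.001]]
wrist [(array([282.9, 267.6]), 4301, [254, 226, 60, 83])] []
side [(array([224.6, 156.3]), 146, [220, 148, 10, 17]), (array([378. , 269.7]), 98, [373, 265, 11, 11])] [(array([292. , 208.8]), 90, [286, 204, 13, 11])]
top [(array([441.8, 150.9]), 106, [436, 146, 12, 11])] [(array([292.3, 193. ]), 192, [285, 186, 16, 15])]
[0.44890266 0.11400962 0.27540088] [ 0.03534955 -0.58940198 -2.63584317]
```

View pics/wrist5.png

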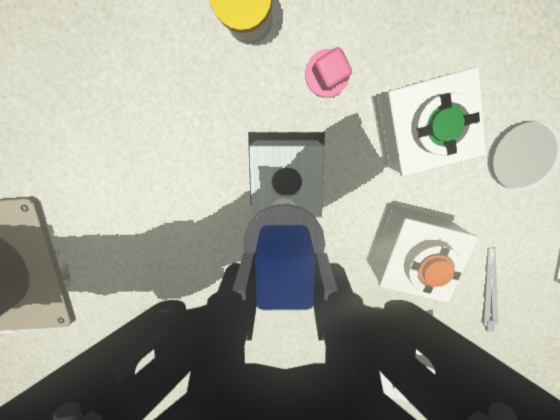

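View pics/z_side5.png

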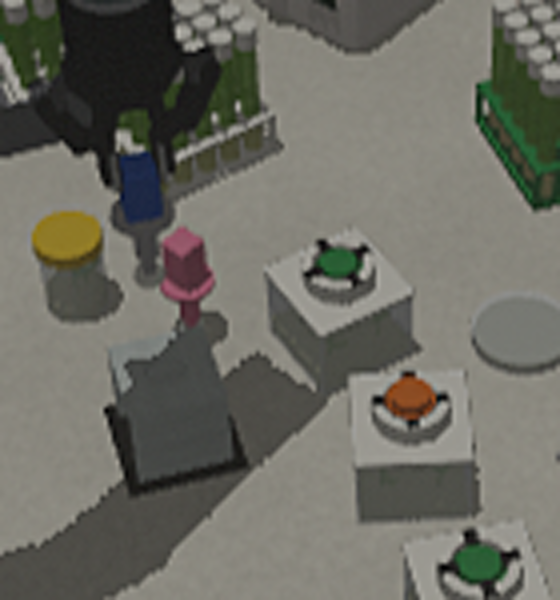

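View pics/top5.png

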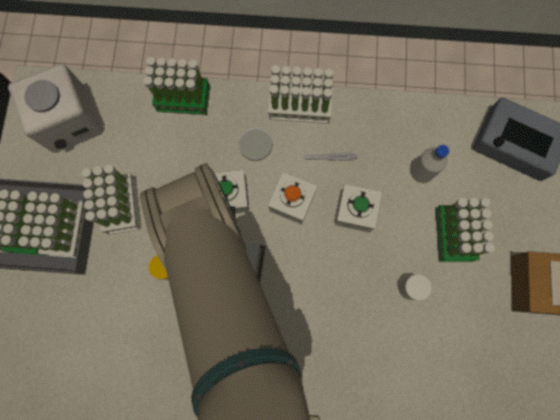

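```bash
python3 - <<'E'
from h import *
import pickle
c,im=pickle.load(open("wrist5.pkl","rb"))
g=cv2.cvtColor(im,cv2.COLOR_RGB2GRAY)
m=(g[160:205,265:310]<45).astype(np.uint8); print(blobs(m))
u=[b for b in blobs(m)][0][0]+[265,160]; print("nest",u,onz(c,u,.085))
hsv=cv2.cvtColor(im,cv2.COLOR_RGB2HSV); mo=cv2.inRange(hsv,(0,90,60),(18,255,255)); print(blobs(mo,100))
cv2.imwrite("pics/z_w5c.png",cv2.resize(im[215:315,375:495,::-1],None,fx=6,fy=6,interpolation=cv2.INTER_CUBIC))
E
```

```text
[]Traceback (most recent call last):
  File "<stdin>", line 6, in <module>
IndexError: list index out of range
```

```bash
python3 - <<'E'
from h import *
import pickle
c,im=pickle.load(open("wrist5.pkl","rb"))
g=cv2.cvtColor(im,cv2.COLOR_RGB2GRAY); print(g[181,280:295], g[150:205,270:305].min())
m=(g[160:205,265:310]<g[181,284:290].mean()+18).astype(np.uint8)
B=sorted(blobs(m),key=lambda b:-b[1]);print(B)
u=B[0][0]+[265,160]; print("nest",u,onz(c,u,.085))
hsv=cv2.cvtColor(im,cv2.COLOR_RGB2HSV); mo=cv2.inRange(hsv,(0,90,60),(18,255,255)); print(blobs(mo,100))
cv2.imwrite("pics/z_w5c.png",cv2.resize(im[215:315,375:495,::-1],None,fx=6,fy=6,interpolation=cv2.INTER_CUBIC))
E
```

```text
[59 59 58 58 58 57 57 56 57 56 56 55 55 55 55] 52
[(array([21.5, 21.3]), 626, [7, 8, 30, 27])]
nest [286.5 181.3] [0.45082851 0.11398797 0.085     ]
[(array([436.8, 271.4]), 783, [419, 255, 35, 32])]
```

View pics/z_w5c.png

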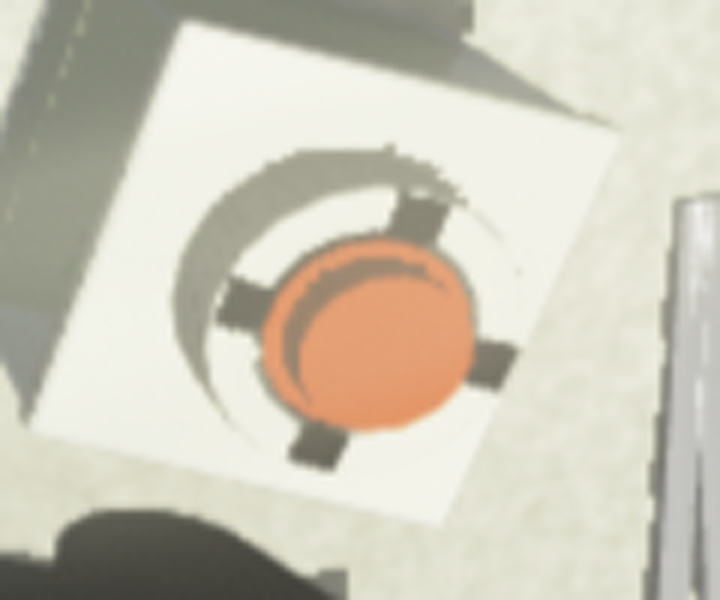

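```bash
python3 - <<'E'
from h import *
import pickle
c,im=pickle.load(open("wrist5.pkl","rb"))
print("clip top",onz(c,(439.3,272.4),.1065))
print("port by tabs",onz(c,(375+368/6-.4,215+334/6-.4),.0985),onz(c,(375+368/6-.4,215+334/6-.4),.094))
L=[(375+x/6-.4,215+y/6-.4) for x,y in((183,20),(620,127),(440,525),(28,432))]
P=np.array([onz(c,q,.078)[:2] for q in L]);print("lid",P.mean(0),[np.linalg.norm(P[(i+1)%4]-P[i]).round(4) for i in range(4)])
E
```

```text
clip top [0.61626445 0.00152565 0.1065    ]
port by tabs [6.16193998e-01 2.31683304e-05 9.85000000e-02] [ 0.61839481 -0.00249246  0.094     ]
lid [0.61506366 0.00081226] [np.float64(0.0917), np.float64(0.0929), np.float64(0.0919), np.float64(0.093)]
```

Call:
drive_tool([
  [[2, 0, 3, 2, 0], [2, 0, 6, 3.5, 0], [2, 0, 9.5, 5.5, 0], [2, 0, 13, 7.5, 0], [2, 0, 16, 9, 0], [2, 0, 17.4, 10.1, 0], [2, 0, 17.4, 10.1, 0], [2, 0, 17.4, 10.1, 0], [2, 0, 17.4, 10.1, 0], [2, 0, 17.4, 10.1, 0]],
])

```text
t: 6.4
tcp_pos: [0.6145, 0.002, 0.2758]
eef_rot: [0.482, 0.517, 0.482, -0.517]
force: [0.1, -0.2, -1.6]
width: 0.0262
```

```bash
python3 - <<'E'
from h import *
import pickle
s,p,Rm=tool(); print(s['t'],p,s['force'],s['width']); print(Rm.round(3))
for n in ("wrist","side"):
    c=bot.get_calibration(n);im=bot.snapshot(n); cv2.imwrite(f"pics/{n}6.png",im[:,:,::-1]); pickle.dump((c,im),open(f"{n}6.pkl","wb"))
    print(n,blobs(mask(im,105,130,120,40)),blobs(mask(im,3,14,150,80)))
im=cv2.imread("pics/side6.png");cv2.imwrite("pics/z_side6.png",cv2.resize(im[120:245,240:345],None,fx=4.8,fy=4.8,interpolation=cv2.INTER_CUBIC))
s,p,Rm=tool();print(p,s['force'])
E
```

```text
6.4 [0.61447956 0.00195506 0.27577679] [ 0.08889397 -0.19991909 -1.565134  ] 0.026185364603874113
[[ 0.001  0.998 -0.07 ]
 [-0.    -0.07  -0.998]
 [-1.     0.001  0.   ]]
wrist [(array([283.2, 268.4]), 4279, [255, 226, 59, 83])] [(array([292. , 193.3]), 89, [280, 188, 21, 11]), (array([276.1, 193.9]), 16, [272, 192, 9, 4])]
side [(array([292.8, 166.3]), 142, [287, 158, 11, 17]), (array([378. , 269.7]), 98, [373, 265, 11, 11])] [(array([292.1, 208.4]), 61, [287, 205, 12, 9])]
[0.61480638 0.00154281 0.27592448] [-0.03320251 -0.37414614 -2.17639141]
```

View pics/wrist6.png

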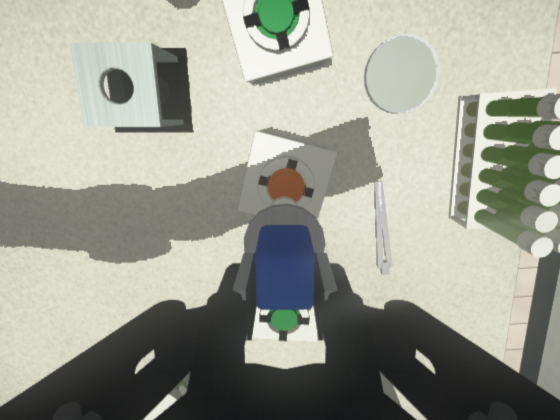

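View pics/z_side6.png

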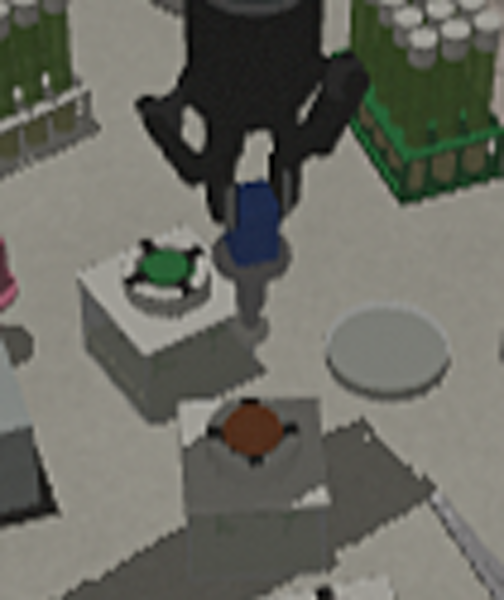

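```bash
python3 - <<'E'
from h import *
import pickle
c,im=pickle.load(open("side6.pkl","rb"));cw,iw=pickle.load(open("wrist6.pkl","rb"))
for z in (.2545,.2165,.2045,.1945,.1845,.1065):
    print(z,proj(c,[.615,.001,z]).round(1),"wrist",proj(cw,[.615,.001,z]).round(1))
K,Rc,t=KRt(c);print("side cam pos",-Rc.T@t)
hsv=cv2.cvtColor(iw,cv2.COLOR_RGB2HSV); mo=cv2.inRange(hsv,(0,110,50),(18,255,255)); print(blobs(mo,40))
cv2.imwrite("pics/z_w6.png",cv2.resize(iw[120:240,225:345,::-1],None,fx=5,fy=5,interpolation=cv2.INTER_CUBIC))
E
```

```text
0.2545 [292.  173.2] wrist [285.7 241.3]
0.2165 [292.  182.5] wrist [285.5 220.8]
0.2045 [291.9 185.3] wrist [285.4 215.7]
0.1945 [291.9 187.7] wrist [285.4 211.7]
0.1845 [291.9 190. ] wrist [285.3 208.1]
0.1065 [291.8 207.4] wrist [285.1 186.8]
side cam pos [ 0.22535713 -0.93215294  1.24547244]
[(array([285.9, 184. ]), 905, [268, 168, 37, 33])]
```

View pics/z_w6.png

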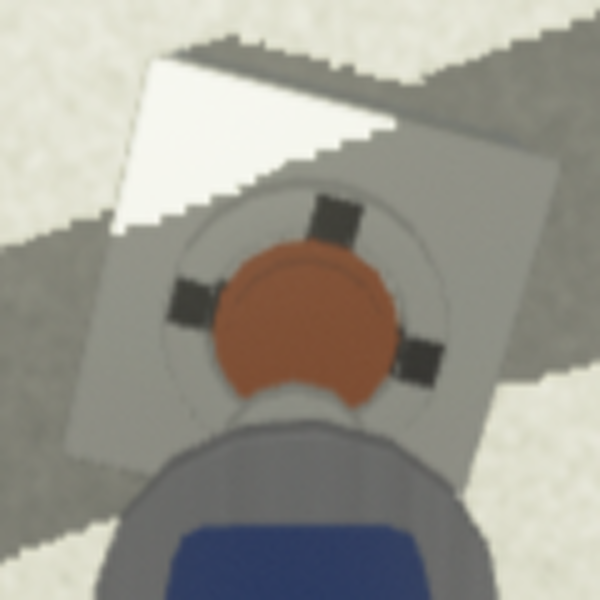

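Call:
drive_tool([
  [[2, 2, 0.1, 0.1, 0], [2, 4, 0.1, 0.1, 0], [2, 6, 0.1, 0.1, 0], [2, 7, 0.1, 0.1, 0], [2, 7, 0.1, 0.1, 0], [2, 7, 0.1, 0.1, 0], [2, 7, 0.1, 0.1, 0]],
])

```text
t: 7.2
tcp_pos: [0.6167, 0.0007, 0.2072]
eef_rot: [0.483, 0.518, 0.481, -0.516]
force: [-0.3, -0.2, -1.2]
width: 0.026
```

```bash
python3 - <<'E'
from h import *
import pickle
s,p,Rm=tool(); print(s['t'],p,s['force'],s['width']); print(Rm.round(3))
for n in ("wrist","side"):
    c=bot.get_calibration(n);im=bot.snapshot(n); cv2.imwrite(f"pics/{n}7.png",im[:,:,::-1]); pickle.dump((c,im),open(f"{n}7.pkl","wb"))
im=cv2.imread("pics/side7.png");cv2.imwrite("pics/z_side7.png",cv2.resize(im[160:245,250:335],None,fx=6.5,fy=6.5,interpolation=cv2.INTER_CUBIC))
im=cv2.imread("pics/wrist7.png");cv2.imwrite("pics/z_w7.png",cv2.resize(im[150:270,225:345],None,fx=5,fy=5,interpolation=cv2.INTER_CUBIC))
s,p,Rm=tool();print(p,s['force'])
E
```

```text
7.2 [0.61669436 0.00070305 0.20720575] [-0.3449943  -0.20014301 -1.23706044] 0.025998550597332328
[[ 0.003  0.998 -0.07 ]
 [-0.    -0.07  -0.998]
 [-1.     0.003  0.   ]]
[6.16479444e-01 5.30228977e-04 2.07012581e-01] [ 0.12777346  1.1248371  -1.81517212]
```

View pics/z_w7.png

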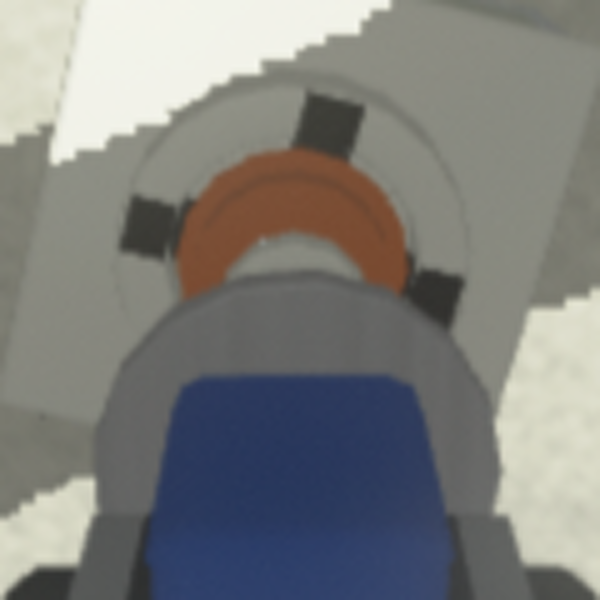

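View pics/z_side7.png

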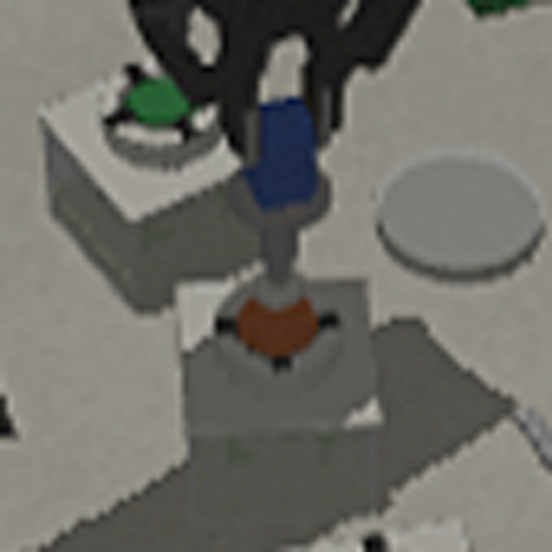

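Call:
drive_tool([
  [[2, 0.4, 0, 0, 0], [2, 0.8, 0, 0, 0], [2, 0.8, 0, 0, 0]],
])

```text
t: 7.6
tcp_pos: [0.616, 0.0004, 0.1983]
eef_rot: [0.483, 0.518, 0.481, -0.517]
force: [-0.2, -0.7, -1.2]
width: 0.0264
```

Call:
drive_tool([
  [[2, 0.1, 0, 0, 0], [2, 0.2, 0, 0, 0], [2, 0.2, 0, 0, 0]],
])

```text
t: 7.9
tcp_pos: [0.6158, 0.0003, 0.1961]
eef_rot: [0.483, 0.518, 0.482, -0.517]
force: [-0.1, 0.1, -2.2]
width: 0.0261
```

Call:
drive_tool([
  [[2, 0.1, 0, 0, 0], [2, 0.2, 0, 0, 0], [2, 0.2, 0, 0, 0]],
])

```text
t: 8.2
tcp_pos: [0.6158, 0.0004, 0.1939]
eef_rot: [0.483, 0.517, 0.482, -0.517]
force: [0.4, -0.0, -2.2]
width: 0.026
```

```bash
python3 - <<'E'
from h import *
s,p,Rm=tool(); print(s['t'],p,s['force'])
im=bot.snapshot("wrist");cv2.imwrite("pics/z_w8.png",cv2.resize(im[150:270,225:345,::-1],None,fx=5,fy=5,interpolation=cv2.INTER_CUBIC))
s,p,Rm=tool();print(p,s['force'])
E
```

```text
8.2 [6.15769663e-01 3.60386855e-04 1.93945236e-01] [ 0.42285962 -0.0265882  -2.21622627]
[6.15813758e-01 3.66399626e-04 1.94030406e-01] [ 0.52514149 -0.35283749 -1.4903953 ]
```

View pics/z_w8.png

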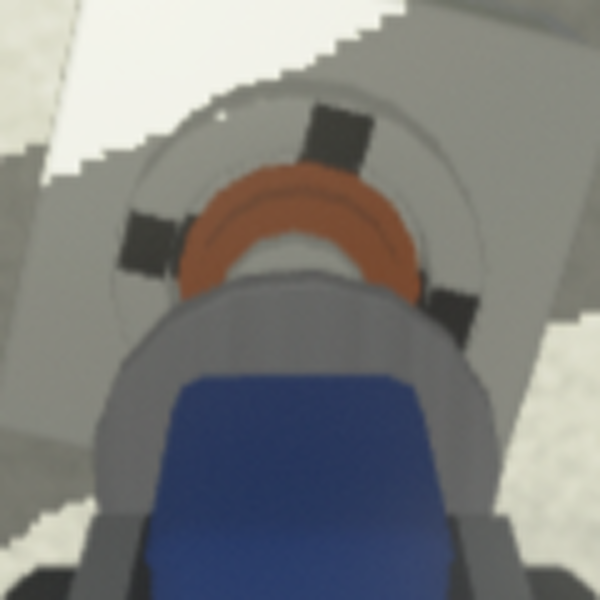

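Call:
drive_tool([
  [[2, 0.1, 0.05, -0.05, 0], [2, 0.15, 0.05, -0.05, 0], [2, 0.15, 0.05, -0.05, 0]],
])

```text
t: 8.55
tcp_pos: [0.6163, 0.0009, 0.1924]
eef_rot: [0.483, 0.517, 0.482, -0.517]
force: [0.1, 0.3, -2.0]
width: 0.0263
```

Call:
drive_tool([
  [[2, 0.1, 0, 0, 0], [2, 0.15, 0, 0, 0], [2, 0.15, 0, 0, 0]],
])

```text
t: 8.85
tcp_pos: [0.6166, 0.001, 0.1917]
eef_rot: [0.483, 0.518, 0.481, -0.517]
force: [0.4, -1.0, 3.6]
width: 0.0263
```

Call:
drive_tool([
  [[2, 0.1, 0, 0, 0], [2, 0.15, 0, 0, 0], [2, 0.15, 0, 0, 0]],
])

```text
t: 9.15
tcp_pos: [0.6171, 0.001, 0.191]
eef_rot: [0.483, 0.518, 0.481, -0.517]
force: [-1.5, -0.1, 6.2]
width: 0.0262
```

Call:
drive_tool([
  [[2, 0.15, 0, 0, 0], [2, 0.2, 0, 0, 0], [2, 0.2, 0, 0, 0]],
])

```text
t: 9.45
tcp_pos: [0.6174, 0.001, 0.1893]
eef_rot: [0.483, 0.518, 0.481, -0.516]
force: [0.0, -0.3, 3.3]
width: 0.0262
```

Call:
drive_tool([
  [[2, 0.15, 0, 0, 0], [2, 0.2, 0, 0, 0], [2, 0.2, 0, 0, 0]],
])

```text
t: 9.75
tcp_pos: [0.6169, 0.0009, 0.1864]
eef_rot: [0.483, 0.518, 0.481, -0.517]
force: [-0.8, 0.0, -2.2]
width: 0.0261
```

Call:
drive_tool([
  [[2, 0.15, 0, 0, 0], [2, 0.2, 0, 0, 0], [2, 0.2, 0, 0, 0]],
])

```text
t: 10.05
tcp_pos: [0.6168, 0.0009, 0.1843]
eef_rot: [0.483, 0.518, 0.481, -0.517]
force: [-0.2, 0.3, -0.2]
width: 0.0261
```

Call:
drive_tool([
  [[2, 0.1, 0, 0, 0], [2, 0.1, 0, 0, 0], [2, 0.1, 0, 0, 0]],
])

```text
t: 10.35
tcp_pos: [0.6169, 0.0009, 0.1838]
eef_rot: [0.483, 0.518, 0.481, -0.517]
force: [-0.6, -0.9, 5.1]
width: 0.0259
```

Call:
drive_tool([
  [[2, 0.1, 0, 0, 0], [2, 0.18, 0, 0, 0], [2, 0.18, 0, 0, 0]],
])

```text
t: 10.65
tcp_pos: [0.617, 0.001, 0.1829]
eef_rot: [0.483, 0.518, 0.481, -0.517]
force: [-2.8, 0.3, 9.6]
width: 0.0262
```

Call:
drive_tool([
  [[2, 0.12, 0, 0, 0], [2, 0.17, 0, 0, 0], [2, 0.17, 0, 0, 0], [2, 0.17, 0, 0, 0], [2, 0.17, 0, 0, 0]],
])

```text
t: 11.15
tcp_pos: [0.6171, 0.0011, 0.1824]
eef_rot: [0.483, 0.518, 0.481, -0.517]
force: [-3.0, -1.1, 9.9]
width: 0.0263
```

```bash
python3 - <<'E'
from h import *
F=[]
for k in range(4):
    s=bot.observe(); F.append(s['force']); im=bot.snapshot(["side","wrist"][k%2]); cv2.imwrite(f"pics/press{k}.png",im[:,:,::-1])
F.append(bot.observe()['force']); print(np.round(F,1)); print(bot.observe()['tcp_pos'],bot.observe()['t'])
E
```

```text
[[-3.  -1.1  9.9]
 [-2.9 -0.5 10.7]
 [-2.6  0.5 11.5]
 [-4.1 -1.2  9.6]
 [-3.5 -1.6 11.3]]
[0.61707239 0.00100508 0.18241608] 11.35
```

Call:
drive_tool([
  [[2, 0.15, 0, 0, 0], [2, 0.19, 0, 0, 0], [2, 0.19, 0, 0, 0], [2, 0.19, 0, 0, 0], [2, 0.19, 0, 0, 0], [2, 0.19, 0, 0, 0], [2, 0.19, 0, 0, 0], [2, 0.19, 0, 0, 0], [2, 0.19, 0, 0, 0], [2, 0.19, 0, 0, 0]],
])

```text
t: 12.35
tcp_pos: [0.6171, 0.0011, 0.1821]
eef_rot: [0.484, 0.518, 0.48, -0.517]
force: [-4.8, -0.1, 13.2]
width: 0.0261
```

```bash
python3 - <<'E'
from h import *
F=[]
for k in range(6):
    s=bot.observe(); F.append(s['force']); im=bot.snapshot(["side","wrist"][k%2]); cv2.imwrite(f"pics/press{4+k}.png",im[:,:,::-1])
F.append(bot.observe()['force']); print(np.round(F,1)); print(bot.observe()['tcp_pos'],bot.observe()['t'])
a=cv2.imread("pics/press5.png")[130:270,215:355]; b=cv2.imread("pics/press4.png")[165:245,250:330]
cv2.imwrite("pics/z_press.png",np.hstack([cv2.resize(a,(400,400)),cv2.resize(b,(400,400),interpolation=cv2.INTER_CUBIC)]))
E
```

```text
[[-4.8 -0.1 13.2]
 [-4.1 -0.8 11.8]
 [-4.4 -0.3 11.8]
 [-3.6 -0.3 13.1]
 [-3.  -0.9 12.3]
 [-4.1 -0.7 12.8]
 [-3.6 -0.7 12.1]]
[0.61707668 0.00110171 0.18205663] 12.65
```

View pics/z_press.png

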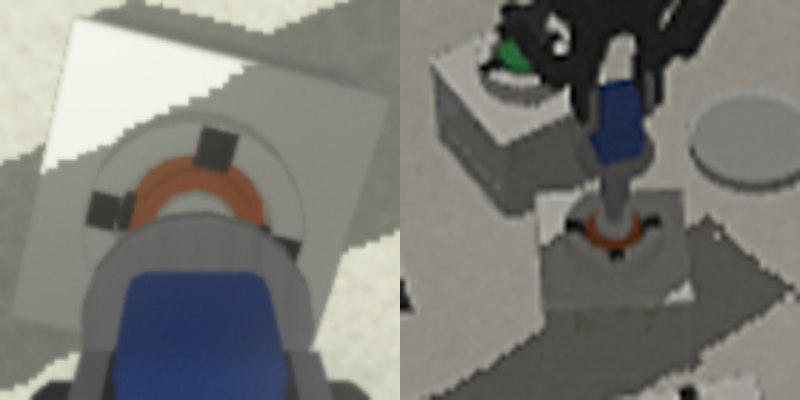

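Call:
drive_tool([
  [[2, -0.3, 0, 0, 0], [2, -0.8, 0, 0, 0], [2, -2, 0, 0, 0], [2, -5, 0, 0, 0], [2, -9.3, 0, 0, 0], [2, -9.3, 0, 0, 0], [2, -9.3, 0, 0, 0], [2, -9.3, 0, 0, 0]],
])

```text
t: 13.45
tcp_pos: [0.6157, 0.001, 0.2738]
eef_rot: [0.483, 0.517, 0.481, -0.517]
force: [-0.3, -0.6, -2.9]
width: 0.0263
```

```bash
python3 - <<'E'
from h import *
import pickle
s,p,Rm=tool(); print(s['t'],p,s['force'],s['width']); print(Rm.round(3))
for n in ("wrist","side"):
    c=bot.get_calibration(n);im=bot.snapshot(n); cv2.imwrite(f"pics/{n}9.png",im[:,:,::-1]); pickle.dump((c,im),open(f"{n}9.pkl","wb"))
    print(n,blobs(mask(im,105,130,120,40)))
s,p,Rm=tool();print(p,s['force'])
a=cv2.imread("pics/wrist9.png")[120:260,215:355]; b=cv2.imread("pics/side9.png")[130:250,240:360]
cv2.imwrite("pics/z_9.png",np.hstack([cv2.resize(a,(400,400)),cv2.resize(b,(400,400),interpolation=cv2.INTER_CUBIC)]))
E
```

```text
13.45 [0.61566955 0.00095419 0.27382018] [-0.28270336 -0.59631382 -2.86994213] 0.026333402460721727
[[ 0.002  0.998 -0.071]
 [-0.002 -0.071 -0.998]
 [-1.     0.002  0.002]]
wrist [(array([283.1, 268.5]), 4265, [255, 226, 59, 83])]
side [(array([293.1, 167. ]), 142, [287, 158, 12, 18]), (array([378. , 269.7]), 97, [373, 265, 11, 11])]
[0.61564517 0.0009975  0.27345134] [-0.07734507  0.51912028 -2.42621311]
```

View pics/z_9.png

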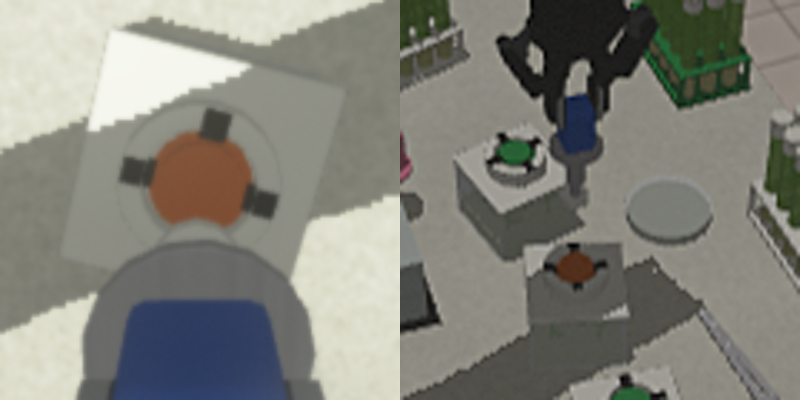

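View pics/wrist9.png

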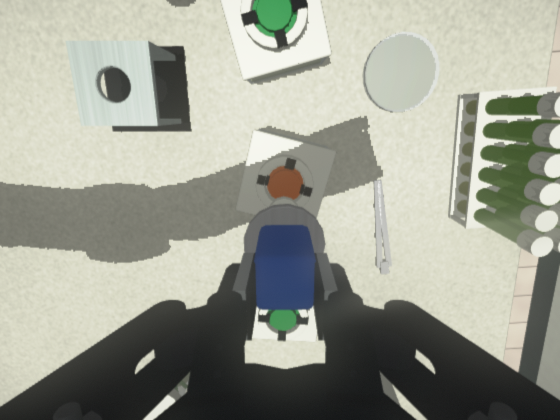

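Call:
drive_tool([
  [[2, 0, -3, -2, 0], [2, 0, -6, -3.5, 0], [2, 0, -9.5, -5.5, 0], [2, 0, -13, -7.5, 0], [2, 0, -16, -9, 0], [2, 0, -17.3, -10.1, 0], [2, 0, -17.3, -10.1, 0], [2, 0, -17.3, -10.1, 0], [2, 0, -17.3, -10.1, 0], [2, 0, -17.3, -10.1, 0]],
])

```text
t: 14.55
tcp_pos: [0.4511, 0.1131, 0.2726]
eef_rot: [-0.482, -0.518, -0.481, 0.518]
force: [0.2, 0.3, -2.9]
width: 0.0259
```

```bash
python3 - <<'E'
from h import *
import pickle
s,p,Rm=tool(); print(s['t'],p,s['force'],s['width']); print(Rm.round(3))
for n in ("wrist","side"):
    c=bot.get_calibration(n);im=bot.snapshot(n); cv2.imwrite(f"pics/{n}10.png",im[:,:,::-1]); pickle.dump((c,im),open(f"{n}10.pkl","wb"))
    print(n,blobs(mask(im,105,130,120,40)))
    if n=="wrist":
        g=cv2.cvtColor(im,cv2.COLOR_RGB2GRAY)
        m=(g[160:205,265:310]<g[181,284:290].mean()+18).astype(np.uint8)
        B=sorted(blobs(m),key=lambda b:-b[1]);print(B)
        u=B[0][0]+[265,160]; print("nest",u,onz(c,u,.085))
s,p,Rm=tool();print(p,s['force'])
a=cv2.imread("pics/wrist10.png")[120:260,215:355]; b=cv2.imread("pics/side10.png")[120:260,180:320]
cv2.imwrite("pics/z_10.png",np.hstack([cv2.resize(a,(400,400)),cv2.resize(b,(400,400),interpolation=cv2.INTER_CUBIC)]))
E
```

```text
14.55 [0.45112104 0.11313585 0.27260823] [ 0.2447075   0.28850541 -2.92466521] 0.02587561514773284
[[ 0.001  0.997 -0.073]
 [-0.002 -0.073 -0.997]
 [-1.     0.002  0.002]]
wrist [(array([282.8, 267.7]), 4294, [254, 226, 60, 83])]
[(array([19. , 21.3]), 634, [5, 8, 29, 27])]
nest [284.  181.3] [0.45080987 0.11390235 0.085     ]
side [(array([225.5, 157. ]), 144, [221, 149, 10, 17]), (array([378. , 269.7]), 98, [373, 265, 11, 11])]
[0.45077383 0.11339365 0.2726771 ] [-0.00212727  0.43836026 -1.86346133]
```

View pics/z_10.png

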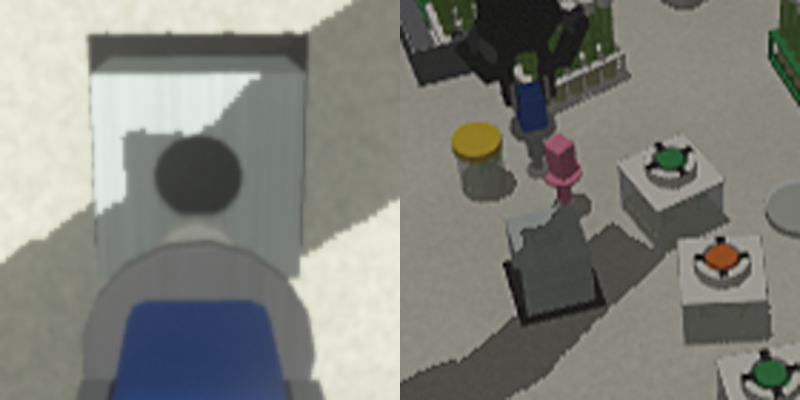

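Call:
drive_tool([
  [[2, 3, 0, -0.05, 0], [2, 6, 0, -0.05, 0], [2, 8.5, 0, -0.05, 0], [2, 9, 0, -0.05, 0], [2, 9, 0, -0.05, 0], [2, 9, 0, -0.05, 0]],
])

```text
t: 15.25
tcp_pos: [0.452, 0.1141, 0.1837]
eef_rot: [0.483, 0.518, 0.48, -0.517]
force: [0.8, 1.1, -1.0]
width: 0.0262
```

```bash
python3 - <<'E'
from h import *
s,p,Rm=tool(); print(s['t'],p,s['force'],s['width'])
for n in ("wrist","side"):
    im=bot.snapshot(n); cv2.imwrite(f"pics/{n}11.png",im[:,:,::-1])
s,p,Rm=tool();print(p,s['force'])
a=cv2.imread("pics/wrist11.png")[150:290,215:355]; b=cv2.imread("pics/side11.png")[150:250,180:280]
cv2.imwrite("pics/z_11.png",np.hstack([cv2.resize(a,(400,400)),cv2.resize(b,(400,400),interpolation=cv2.INTER_CUBIC)]))
E
```

```text
15.25 [0.45196287 0.1140649  0.18366455] [ 0.75273936  1.08860268 -0.96026087] 0.026249161763062853
[0.45197752 0.11402693 0.18389311] [-0.43502582  0.05482646 -1.17545843]
```

View pics/z_11.png

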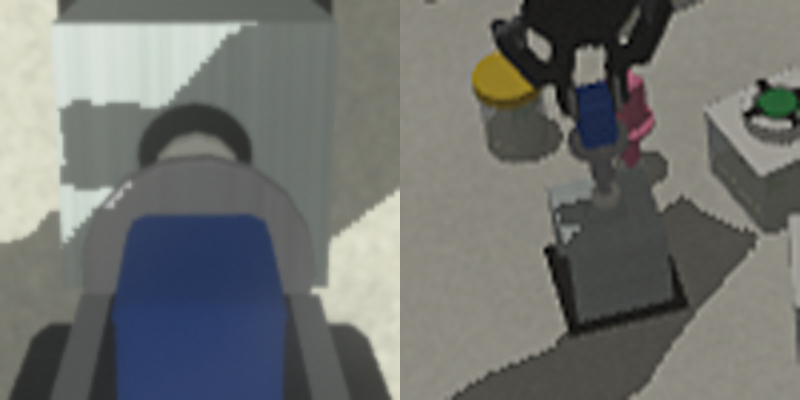

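Call:
drive_tool([
  [[2, 1.5, 0, 0, 0], [2, 3, -0.1, 0, 0], [2, 4.5, -0.1, 0, 0], [2, 6, -0.1, 0, 0], [2, 7, -0.1, 0, 0], [2, 7.4, -0.1, 0, 0], [2, 7.4, -0.1, 0, 0], [2, 7.4, -0.1, 0, 0]],
])

```text
t: 16.15
tcp_pos: [0.4518, 0.1142, 0.1105]
eef_rot: [0.483, 0.519, 0.48, -0.517]
force: [0.1, -1.2, -1.8]
width: 0.0261
```

Call:
drive_tool([
  [[2, 0.2, -0.1, 0, 0], [2, 0.3, -0.1, 0, 0], [2, 0.3, -0.1, 0, 0]],
])

```text
t: 16.45
tcp_pos: [0.4509, 0.1143, 0.1076]
eef_rot: [0.483, 0.519, 0.48, -0.517]
force: [-0.0, 0.1, -1.6]
width: 0.0258
```

Call:
drive_tool([
  [[2, 0.1, 0, 0, 0], [2, 0.1, 0, 0, 0], [2, 0.1, 0, 0, 0]],
])

```text
t: 16.75
tcp_pos: [0.4508, 0.1143, 0.1066]
eef_rot: [0.483, 0.519, 0.48, -0.517]
force: [0.4, 0.6, -2.2]
width: 0.0263
```

Call:
drive_tool([
  [[2, 0.1, 0, 0, 0], [2, 0.1, 0, 0, 0], [2, 0.1, 0, 0, 0]],
])

```text
t: 17.05
tcp_pos: [0.4508, 0.1143, 0.1064]
eef_rot: [0.483, 0.519, 0.48, -0.517]
force: [-2.9, -0.4, 9.4]
width: 0.0263
```

Call:
drive_tool([
  [[2, 0, 0, 0, 0], [2.9, 0, 0, 0, 0], [3.5, 0, 0, 0, 0], [5, 0, 0, 0, 0], [7, 0, 0, 0, 0], [8.5, 0, 0, 0, 0], [8.5, 0, 0, 0, 0], [8.5, 0, 0, 0, 0]],
])

```text
t: 17.85
tcp_pos: [0.4509, 0.1142, 0.1064]
eef_rot: [0.483, 0.519, 0.48, -0.517]
force: [0.2, -0.9, -0.2]
width: 0.0847
```

```bash
python3 - <<'E'
from h import *
s,p,Rm=tool(); print(s['t'],p,s['force'],s['width'])
for n in ("wrist","side"):
    im=bot.snapshot(n); cv2.imwrite(f"pics/{n}12.png",im[:,:,::-1])
E
```

```text
17.85 [0.4508678  0.11423732 0.10639433] [ 0.16713439 -0.93864106 -0.21501552] 0.08465906952484849
```

View pics/wrist12.png

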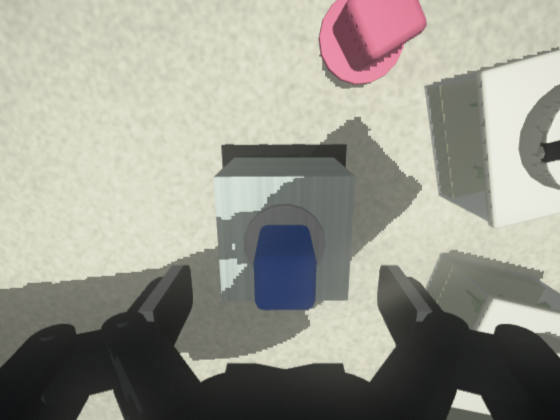

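The pusher stands centred and upright in its stand, with its grip at (285,265), and the fingers are open and clear of it. I'll retreat straight up.

Call:
drive_tool([
  [[8.5, -2, 0, 0, 0], [8.5, -5, 0, 0, 0], [8.5, -10, 0, 0, 0], [8.5, -15, 0, 0, 0], [8.5, -20, 0, 0, 0], [8.5, -22, 0, 0, 0], [8.5, -22, 0, 0, 0]],
])

```text
t: 18.65
tcp_pos: [0.4514, 0.1153, 0.3297]
eef_rot: [0.485, 0.521, 0.478, -0.515]
force: [0.6, 0.3, -0.9]
width: 0.0848
```

```bash
python3 - <<'E'
from h import *
s,p,Rm=tool(); print(s['t'],p,s['force'])
for n in ("wrist","side"):
    c=bot.get_calibration(n); im=bot.snapshot(n); cv2.imwrite(f"pics/{n}13.png",im[:,:,::-1])
    if n=="wrist":
        hsv=cv2.cvtColor(im,cv2.COLOR_RGB2HSV); B=blobs(cv2.inRange(hsv,(0,90,60),(18,255,255)),60); print("orange",B)
        for b in B: print(onz(c,b[0],.0985))
    print(n,"blue",blobs(mask(im,105,130,120,40)))
b=cv2.imread("pics/side13.png")[150:250,200:330]; cv2.imwrite("pics/z_13.png",cv2.resize(b,None,fx=5,fy=5,interpolation=cv2.INTER_CUBIC))
E
```

```text
18.65 [0.45135622 0.11528689 0.32966828] [ 0.61514125  0.26710249 -0.91227044]
orange [(array([411.9, 251.5]), 489, [397, 240, 28, 24])]
[6.15600064e-01 2.32454969e-04 9.85000000e-02]
wrist blue [(array([282.2, 181.8]), 424, [272, 172, 22, 21])]
side blue [(array([230.3, 195.7]), 122, [225, 188, 11, 16]), (array([378. , 269.7]), 98, [373, 265, 11, 11])]
```

View pics/wrist13.png

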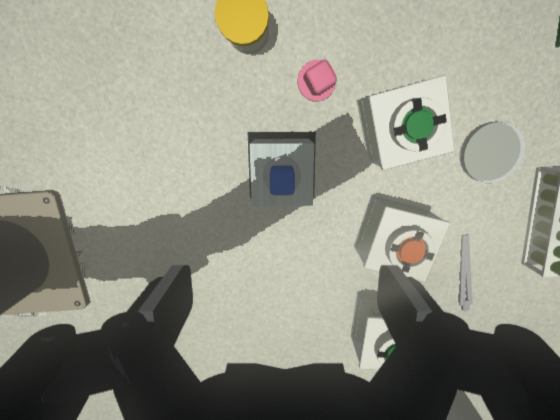

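View pics/z_13.png

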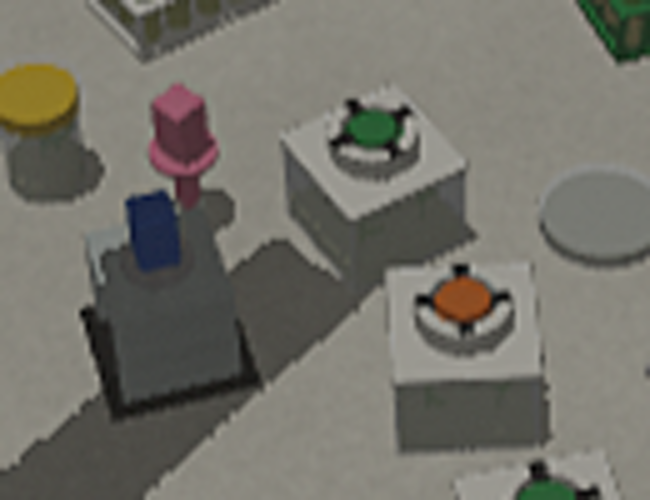

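```bash
python3 - <<'E'
from workcell import bot
print(bot.finish_job())
E
```

```text
the job is handed in; nothing more can be done
None
```

The orange clip is snapped home and the pusher is back in its stand. I handed the job in at about 18.7 s on the robot's clock, and it reported no verdict.

- **Pressing:** The foot met the clip and the wrist force showed about 8 N at the catches, then dropped as the clip snapped under them. I held the clip at about 12.5 N, then about 14.6 N, for roughly 1.5 s in all, adding some 2 N for the pusher's weight to the wrist readings. No reading came near 25 N, though I only saw force at the end of each short move.
- **Clip:** The last pictures show it flush under its catches, looking like the finished green ones. I measured it at (0.6156, 0.0002), within about 1 mm of the collar centre estimated earlier.
- **Pusher:** It is upright in the stand, and its grip is within 0.5 pixel of where it started in the side view. The gripper is open and about 22 cm above it.
- **Bystanders:** Nothing else was touched, and the items visible in the last pictures look unmoved. I did not measure them.

Two things did not fully agree. The cameras differed by about 2 mm on where the clip was, so I used a middle value and corrected it with close-up views. A sideways force of about 4 N also appeared during the hold and was gone once the pusher lifted.

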